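# Ready the ultrasonic cleaner for filling

## Robot

A 6-joint arm with a two-finger parallel gripper is mounted at the origin on the work surface. World frame = base frame: x ahead of the robot, y to its left, z up, the work surface at z = 0. Lengths are in m, angles in rad, forces in N, time in s.
With the tool pointing down it reaches from about 0.275 to 0.725 m from the base axis. Payload 5.6 kg.
Tool frame: the origin (TCP) lies midway between the tips of the shut fingers; the grasp point (between the pads) lies 19 mm behind it; z points along the fingers, y is the line along which they close (so a half turn about z gives the same grasp; the last joint's range is limited). The gripper opens to 85 mm and grips with 20 to 120 N. Pads are 22 mm wide; open, the fingers measure 114 mm over their backs; the gripper's body (76 mm by 85 mm) begins 54 mm behind the grasp point. The pads swing forward as they close: fully open they stand 13 mm farther back than shut.
Start: joints at [1.434, 0.255, 0.108, 0, -1.424, -0.285], TCP at [0.225, 0.502, 0.231] pointing down, gripper open.
Joint ranges: [-2.95, 2.95], [-1.21, 1.97], [-1.09, 1.5], [-2.87, 1.71], [-2.94, -0.07], [-3.05, 3.05]. Speed limits (rad/s): [2.57, 2.57, 3.14, 3.14, 3.14, 3.14].

## Interface

Orientations are given as a unit quaternion [x, y, z, w].
In Python, from bench import arm gives the robot as it stands. Calls block until the motion is done:
- arm.reach(position, orientation): joint-space move of the TCP to a pose.
- arm.movel(position, rate=0.15, ori=None, force_limit=None): straight line of the TCP; ori=None keeps the orientation; rate is the mean speed in m/s. With force_limit (N) it stops when the force on the tool has changed by that much, and returns True; else False.
- arm.move_j(angles): joint-space move.
- arm.move_gripper(opening, grasp_force=None): finger opening in m; grasp_force is the grip in N (None keeps the last); returns when the fingers have stopped.
- arm.sleep(seconds).
- arm.solve_ik(position, orientation): joint angles nearest the present ones, or None.
- arm.camera(name): name is "scene" or "top" or "wrist"; returns the picture (400x640x3 uint8, red, green, blue); there is no depth.
- arm.get_calibration(name): a dict with "mtx" (3x3 intrinsics, pixels), "R" (3x3) and "t" (3): a world point X has camera coordinates R X + t; the wrist camera has in their place "T_tool_cam" (4x4, takes a point from camera to tool coordinates, whose origin is the TCP and whose axes are the flange's). Camera axes: x right, y down, z forward; pixel columns grow to the right and rows downward; lengths in m; the calibration is good to about 2 mm. A picture is of the moment at which its call begins: read the wrist's pose just before it. get_calibration takes no time and is no camera call.
A pose or a line that the arm cannot do raises arm.MotionError and nothing moves.
- arm.hand_in(): hands the job in; it is judged then, once.
Readings, each from a call of its own:
- arm.current_time_s(): time.
- arm.current_joint_pos(): joint angles.
- arm.current_dq(): joint speeds.
- arm.current_effort(): joint torques, N m.
- arm.current_tool_pos(): TCP position.
- arm.current_ee_rot(): TCP orientation.
- arm.current_force(): force on the tool from outside, world axes, zero at the start.
- arm.current_ft_torque(): the same for the moment, N m.
- arm.current_grip_width(): finger opening in m.
- arm.current_grasp_force(): force on a finger pad.
Only numpy, scipy, OpenCV 4.12 (cv2) and the standard library are available. Lean on these libraries where they do the work, as an engineer would, in place of code of your own. Each camera call takes 0.05 s, during which the arm holds its last target. There are 200 camera calls.

## Task

Get the ultrasonic cleaner ready for filling: with its lid still shut, turn the drain's lock collar until its lug points at the long bar mark (locked); then raise the lid by its handle bar to 50 degrees open and keep holding it there, still, because it would fall shut. Finish while holding the lid with the gripper, ready for a colleague to fill the tank, and leave everything else on the bench where it is.

Things in the scene. Friction and masses are not known exactly. Their poses are not given: they have to be found in the camera images.
- cleaner: Ultrasonic cleaner, fixed. Origin: on the bench under the tank's centre; x from its front (handle side) to its hinge side, y to its left, z up. Steel tank 170 (x) x 250 (y) x 135 high, shut by the lid. On its right (y -125 to -250) a deck 170 (x) x 125 (y), 80 high, carries the drain's lock collar at (-35, -190). A drain spout 18 dia stands 25 out of the deck's front, 30 high.
- collar (a joint): Lock collar's turn in rad about a vertical axis; grows clockwise seen from above. 0: lug along the cleaner's -y, at the round dot mark (open). 1.2: lug at the long bar mark (locked). Travel -0.35 to 1.7, no stop or click at the mark; stays where it is left, friction about 0.12 N m.
- collar_center (a point): On the collar's axis, at the top of its round steel body, 52 dia x 26 high, underside 1 above the deck (a 32 dia black cap stands 3 higher). Grip across the round body, clear of the lug. The deck is flat and clear for 45 all round at least; the tank's wall, 65 from the axis, rises 55 above the deck, the shut lid's top 65.
- collar_lug (a point): On the end of the collar's only lug, level with the top of the steel body, 36 from the axis (the lug ends at 38). The lug is 9 wide, stands 12 out of the round body and is as deep as its top 12.
- lock_mark (a point): Middle of the long bar mark on the deck (flush, 16 x 5, radial, 44 from the collar's axis): locked. The open mark is a round dot 8 across, 45 from the axis.
- lid (a joint): Lid's opening angle in rad: 0 shut (level), 0.873 = 50 degrees, stops at 1.4. Hinged along the cleaner's y at its far (+x) side, the front rises; falls shut from any angle when let go. About 0.35 to 0.65 kg.
- lid_bar (a point): Middle of the lid's handle: a round bar 12 dia, 120 long, parallel to the hinge, on two 10 dia arms at its ends (110 clear between them), in front of the lid's front edge (41 clear between edge and bar). 226 out from the hinge axis and 6 above it when shut, 141 above the bench. The bar can turn between the fingers as the lid rises.
- lid_hinge (a point): Middle of the hinge axis, at (90, 0, 135) of the cleaner; the axis runs along the cleaner's y. The lid is a steel plate 176 (x) x 254 (y) x 10 thick, its underside on the tank's rim.
- flux_jar: Bystander, to be left alone: small lidded jar, 38 dia x 45 high, standing on the rear of the cleaner's deck (mm). Origin: middle of its underside.
- beaker: Bystander, to be left alone: glass beaker, 84 dia x 100 high, on the bench to the left (mm). Origin: middle of its underside.
- mandrel: Bystander, to be left alone: tapered steel ring mandrel standing upright, 36 dia foot, 160 high, at the right rear (mm). Origin: middle of its underside.
- bench_block: Bystander, to be left alone: flat steel bench block, 90 x 90 x 25 high, at the left (mm). Origin: middle of its underside.
- spanner: Bystander, to be left alone: steel spanner, 150 long, lying at the right front (mm). Origin: under its middle, long axis x.
- pot: Bystander, to be left alone: squat jar with a screw cap, 60 dia x 60 high, at the right (mm). Origin: middle of its underside.
- brush: Bystander, to be left alone: brush, 170 long, lying on the bench between the robot and the cleaner (mm). Origin: under its middle, long axis x.

How it is judged:
By the outcome, as a careful person would: the job done as asked, in the order asked, and still so for the second after the job is handed in, while the arm keeps its last pose, push and grip.
It also fails if it takes over 54 s, if anything falls off the work surface, if the arm or the gripper's body presses on something with over 40 N, if the wrist force passes 120 N, or if a joint passes its speed limit or range.

## Working session

There is one attempt and no reset: what is moved stays moved. The work goes in short steps, each a Python script; the robot and the scene stay as the last script left them, time stands still between calls to the robot, and variables do not carry over. Pictures are saved under pics/ and viewed, at most 10 in all, crops included, and the job is handed in when it is done.

```bash
mkdir -p pics
python3 - <<'E'
from bench import arm
import cv2,numpy as np
for n in("scene","top"):
    cv2.imwrite(f"pics/{n}0.png",arm.camera(n)[:,:,::-1])
    c=arm.get_calibration(n);print(n,c["mtx"].tolist(),np.round(c["R"],3).tolist(),np.round(c["t"],3).tolist())
c=arm.get_calibration("wrist");print(c)
print(arm.current_ee_rot(),arm.current_time_s())
E
```

```text
scene [[496.63823300701824, 0.0, 314.9655527041011], [0.0, 496.63823300701824, 195.86461786041934], [0.0, 0.0, 1.0]] [[-0.769, 0.639, 0.021], [0.354, 0.453, -0.818], [-0.533, -0.622, -0.575]] [0.426, -0.127, 1.689]
top [[444.0628394726515, 0.0, 317.63979027661776], [0.0, 444.0628394726515, 196.3715496472346], [0.0, 0.0, 1.0]] [[0.015, -1.0, 0.004], [-0.982, -0.016, -0.19], [0.19, -0.001, -0.982]] [0.006, 0.565, 1.461]
{'mtx': array([[285.07565884,   0.        , 322.43646835],
       [  0.        , 285.07565884, 198.04903333],
       [  0.        ,   0.        ,   1.        ]]), 'T_tool_cam': array([[ 3.46156204e-04, -9.56253887e-01, -2.92537832e-01,
         7.38276777e-02],
       [ 9.99999889e-01,  2.37478661e-04,  4.07011535e-04,
         7.71187277e-04],
       [-3.19734870e-04, -2.92537940e-01,  9.56253863e-01,
        -1.43245859e-01],
       [ 0.00000000e+00,  0.00000000e+00,  0.00000000e+00,
         1.00000000e+00]])}
[ 9.77836549e-01 -2.09367985e-01 -1.54711305e-04  8.39971501e-04] 0.1
```

View pics/top0.png

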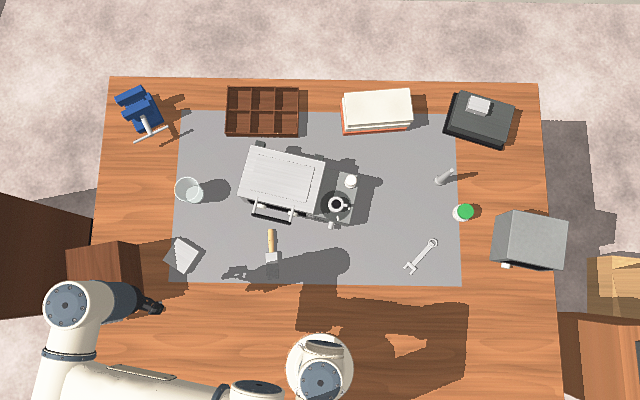

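View pics/scene0.png

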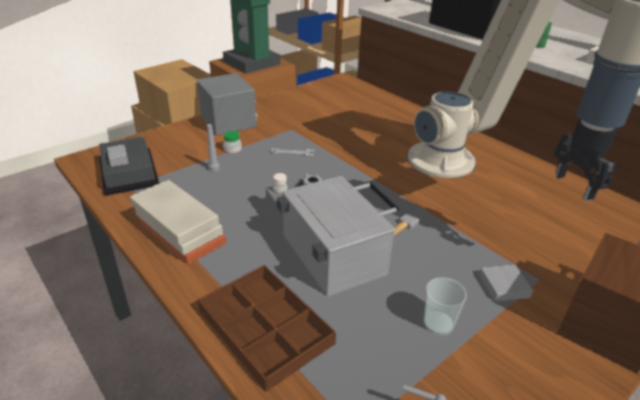

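```bash
cat > h.py <<'E'
from bench import arm
import cv2,numpy as np
from scipy.spatial.transform import Rotation as Ro
def q(psi,pitch=0):  # tool down, tool x at yaw psi
    return (Ro.from_euler('z',psi)*Ro.from_euler('x',np.pi)).as_quat()
def cam(n):
    c=arm.get_calibration(n)
    if n!="wrist": return c["mtx"],np.array(c["R"]),np.array(c["t"])
    T=np.eye(4);T[:3,:3]=Ro.from_quat(arm.current_ee_rot()).as_matrix();T[:3,3]=arm.current_tool_pos()
    W=np.linalg.inv(T@c["T_tool_cam"]);return c["mtx"],W[:3,:3],W[:3,3]
def cast(C,uv,z):
    K,R,t=C;d=R.T@np.linalg.inv(K)@np.array([uv[0],uv[1],1.]);o=-R.T@t
    return o+d*(z-o[2])/d[2]
def proj(C,X):
    K,R,t=C;p=K@(R@np.asarray(X)+t);return p[:2]/p[2]
E
python3 - <<'E'
from h import *
C=cam("top")
P=[cast(C,p,.145)[:2] for p in((250,145),(327,158),(315,208),(237,195))];print(np.round(P,3),np.round(np.mean(P,0),3))
col=cast(C,(336,204),.11);print(col)
for psi in(-.165-1.57,-.165,-.165+1.57,-1.4):
    s=arm.solve_ik([col[0],col[1],.26],q(psi));print(psi,None if s is None else np.round(s,2))
arm.reach([col[0],col[1],.26],q(-.165))
W=cam("wrist");np.savez("w1.npz",K=W[0],R=W[1],t=W[2])
cv2.imwrite("pics/w1.png",arm.camera("wrist")[:,:,::-1]);print(arm.current_joint_pos(),arm.current_time_s())
E
```

```text
[[ 0.715  0.239]
 [ 0.675 -0.013]
 [ 0.509  0.023]
 [ 0.548  0.274]] [0.612 0.131]
[ 0.52969196 -0.04529966  0.11      ]
-1.735 [ 0.21  0.21  0.12  0.   -1.48 -0.37]
-0.165 [ 0.21  0.21  0.12  0.   -1.48  1.2 ]
1.405 [ 0.21  0.21  0.12  0.   -1.48  2.77]
-1.4 [ 0.21  0.21  0.12  0.   -1.48 -0.04]
[ 2.10606276e-01  2.11905489e-01  1.23910210e-01 -1.64917945e-04
 -1.48288307e+00  1.19620703e+00] 2.3917
```

View pics/w1.png

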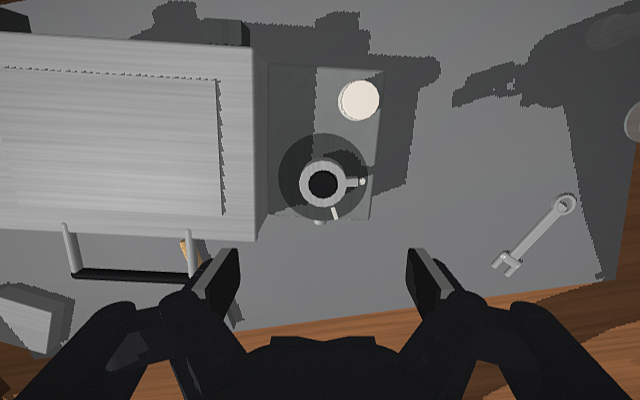

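Run:
```python
from h import *
d=np.load("w1.npz");C=(d["K"],d["R"],d["t"])
im=cv2.imread("pics/w1.png");g=cv2.cvtColor(im,cv2.COLOR_BGR2GRAY)
roi=np.zeros_like(g);roi[140:235,265:385]=255
def blobs(m,lo):
    n,l,s,c=cv2.connectedComponentsWithStats(m&roi)
    return [(s[i].tolist(),np.round(c[i],1).tolist()) for i in range(1,n) if s[i,4]>=lo]
print("dark",blobs((g<40).astype(np.uint8)*255,50))
print("white",blobs((g>185).astype(np.uint8)*255,8))
print("grey",blobs((g>120).astype(np.uint8)*255,20))
crop=cv2.resize(im[140:235,265:390],None,fx=6,fy=6,interpolation=cv2.INTER_NEAREST);cv2.imwrite("pics/w1c.png",crop)
```

```text
dark [([296, 157, 16, 48, 70], [301.5, 181.1]), ([309, 171, 29, 27, 618], [322.7, 183.9])]
white [([360, 179, 5, 5, 19], [362.2, 181.1]), ([331, 208, 7, 11, 40], [333.9, 212.9])]
grey [([350, 140, 26, 26, 366], [366.0, 149.2]), ([299, 161, 59, 46, 1154], [324.7, 183.1]), ([345, 175, 27, 44, 262], [363.9, 201.4]), ([360, 178, 6, 7, 32], [362.1, 181.2]), ([265, 192, 120, 43, 2253], [326.8, 222.6])]
```

View pics/w1c.png

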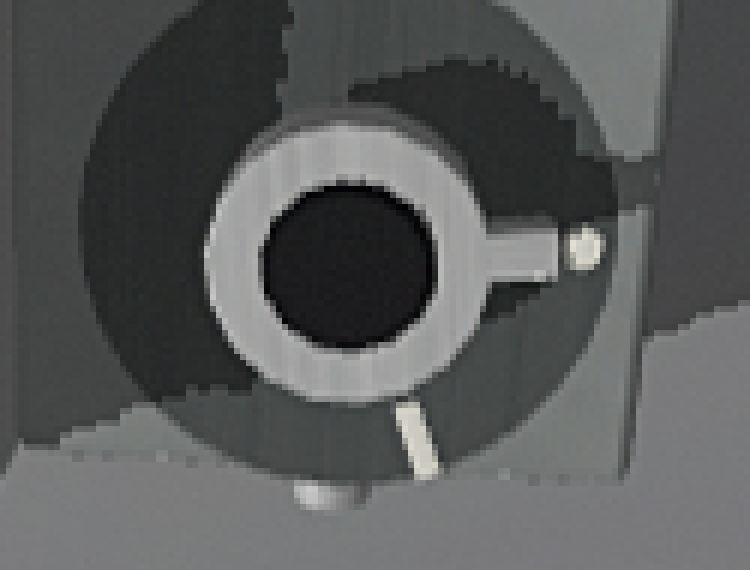

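Run:
```python
from h import *
d=np.load("w1.npz");C=(d["K"],d["R"],d["t"])
o=cast(C,(322.7,183.9),.110);o2=cast(C,(265+347.5/6,140+262/6),.107)
print("axis",o,o2); o=(o+o2)/2
for n,p,z in(("dot",(362.2,181.1),.08),("dotcrop",(265+585/6,140+248/6),.08),("bar",(333.9,212.9),.08),("bar_out",(265+428/6,140+474/6),.08),("lugend",(265+557/6,140+252/6),.107),("jar",(359,101),.125)):
    v=cast(C,p,z)-o;print(n,np.hypot(*v[:2]),np.arctan2(v[1],v[0]))
top=cam("top")
# lid edges in wrist view
for p in((253,46),(256,241),(0,230)): print(np.round(cast(C,p,.145),4))
# bar
im=cv2.imread("pics/w1.png");
for p in((75,274),(192,279)): print("bar",np.round(cast(C,p,.147),4))
```

```text
axis [ 0.52918961 -0.045486    0.11      ] [ 0.5286569  -0.04563683  0.107     ]
dot 0.046084874162684655 -1.8209631216545918
dotcrop 0.046469086070109224 -1.826278113025001
bar 0.04535589254987825 -3.0048915051511176
bar_out 0.05377065286688296 -2.994101289382113
lugend 0.0374444926507839 -1.6923714494848217
jar 0.0894267586096425 -0.5463890836605053
[ 0.6613 -0.0097  0.145 ]
[0.4911 0.028  0.145 ]
[0.5436 0.2728 0.145 ]
bar [0.4861 0.2184 0.147 ]
bar [0.4609 0.1021 0.147 ]
```

Run:
```python
from h import *
x,y=.5289,-.0456;psi=-1.692
arm.move_gripper(.070)
arm.reach([x,y,.16],q(psi));print(arm.current_force())
print(arm.movel([x,y,.082],rate=.08,force_limit=12),arm.current_tool_pos(),arm.current_force())
arm.move_gripper(.03,grasp_force=30)
print("grip",arm.current_grip_width(),arm.current_grasp_force(),arm.current_force(),arm.current_ft_torque(),arm.current_time_s())
```

```text
[-0.19982716  0.82606249 -0.19909203]
False [ 0.52936498 -0.04558074  0.08259057] [ 0.08324207 -0.42850679 -0.34780271]
grip 0.05074629247108007 31.17345127975568 [-0.88895878  0.45427945  4.47330802] [ 0.1827419   0.30939608 -0.00345108] 5.4917
```

Run:
```python
from h import *
j=np.array(arm.current_joint_pos())
for k in range(1,5):
    t=j.copy();t[5]=j[5]-1.304*k/4;arm.move_j(t)
    print(np.round(arm.current_force(),1),np.round(arm.current_ft_torque(),2),arm.current_grip_width())
arm.move_gripper(.070)
p=arm.current_tool_pos();arm.movel([p[0],p[1],.16],rate=.12)
arm.reach([.5289,-.0456,.22],q(-.22))
arm.sleep(.2)
W=cam("wrist");np.savez("w2.npz",K=W[0],R=W[1],t=W[2])
im=arm.camera("wrist")[:,:,::-1];cv2.imwrite("pics/w2.png",im);print(arm.current_time_s())
u,v=proj(W,[.5289,-.0456,.107]).astype(int);print(u,v)
cv2.imwrite("pics/w2c.png",cv2.resize(im[v-60:v+65,u-70:u+70],None,fx=4.8,fy=4.8,interpolation=cv2.INTER_NEAREST))
```

```text
[-2.1  0.7  2.8] [ 0.2   0.63 -0.16] 0.05093341280165092
[-4.2  2.7  5.3] [ 0.8   1.28 -0.09] 0.0511305752200039
[-4.7  3.5  6.4] [ 1.11  1.61 -0.14] 0.05094674888558416
[-5.1  3.5  6.7] [ 1.45  1.84 -0.11] 0.050844504835097726
10.85
321 193
```

View pics/w2c.png

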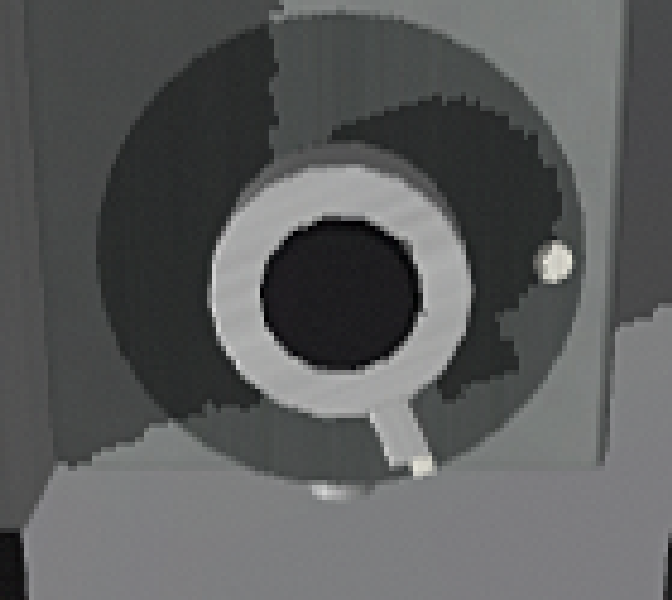

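Run:
```python
from h import *
d=np.load("w2.npz");C=(d["K"],d["R"],d["t"])
f=lambda p:(321-70+(p[0]-2)/4.8,193-60+(p[1]-2)/4.8)
o=cast(C,f((341,293)),.110);o2=cast(C,f((341,290)),.107);print(o,o2);o=(o+o2)/2
for n,p,z in(("dot",(554,262),.08),("barRem",(422,466),.08),("barRright",(434,466),.08),("lugL",(392,467),.107),("lugR",(431,455),.107),("lugmid",(411,461),.107)):
    v=cast(C,f(p),z)-o;print(n,np.hypot(*v[:2]),np.arctan2(v[1],v[0]))
a=[cast(C,f(p),.107) for p in((371,414),(392,467),(409,402),(432,455))]
for i in(0,2):
    v=a[i+1]-a[i];print(np.arctan2(v[1],v[0]))
for p in [(50,.0)]: pass
# predicted pixels of mark ends/edges for yaw -.22
for yaw in(-.21,-.225,-.24):
    e=np.array([np.cos(yaw-np.pi/2-1.2),np.sin(yaw-np.pi/2-1.2)]);nrm=np.array([-e[1],e[0]])
    print(yaw,[np.round((proj(C,[*(o[:2]+.052*e+s*nrm),.08])-[251,133])*4.8,0).tolist() for s in(-.0025,.0025)])
```

```text
[ 0.52937362 -0.04564917  0.11      ] [ 0.52912203 -0.04558574  0.107     ]
dot 0.0455370543782853 -1.8268042718614286
barRem 0.05211533589676274 -3.0078829403569656
barRright 0.05310663645948895 -2.96037027689502
lugL 0.0388483708782626 -3.092935564705442
lugR 0.0392827452126828 -2.88072921800887
lugmid 0.03880916269326428 -2.988519949976989
-3.0017786386589314
-2.9633553830026997
-0.21 [[415.0, 465.0], [436.0, 458.0]]
-0.225 [[412.0, 466.0], [433.0, 459.0]]
-0.24 [[409.0, 467.0], [430.0, 460.0]]
```

Run:
```python
from h import *
yaw=-.222;Q=q(yaw-np.pi/2)
bx,by=.4727,.1613
arm.move_gripper(.036)
arm.reach([bx,by,.22],Q)
print(arm.movel([bx,by,.121],rate=.08,force_limit=10),arm.current_tool_pos(),arm.current_force())
cv2.imwrite("pics/w3.png",arm.camera("wrist")[:,:,::-1])
arm.move_gripper(.0,grasp_force=40)
print("grip",arm.current_grip_width(),arm.current_grasp_force(),arm.current_force(),arm.current_ft_torque(),arm.current_tool_pos(),arm.current_time_s())
```

```text
False [0.47303541 0.16147166 0.1215446 ] [ 0.25267369 -0.64968459 -0.04334474]
grip 0.010359571436518679 39.09339666366577 [-4.88199697  1.13326026  4.77832215] [0.48779846 1.53033183 0.00555342] [0.47225589 0.16151784 0.1213313 ] 14.8
```

View pics/w3.png

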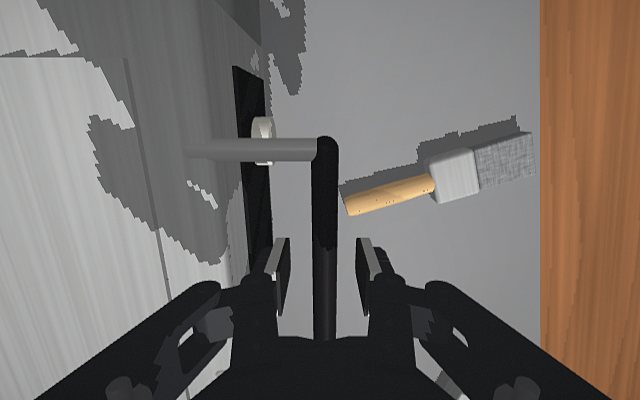

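Fingers straddle the bar (column 325, fingers at 283 and 367) and it is now gripped at about 10–12 mm. Lifting along the arc.

Run:
```python
from h import *
yaw=-.222;xc=np.array([np.cos(yaw),np.sin(yaw),0])
p0=np.array([.4725,.1613,.121]);r=np.hypot(.226,.006);a0=np.arctan2(6,226)
for d in np.arange(5,51,5):
    a=a0+np.radians(d)
    arm.movel(p0+xc*r*(np.cos(a0)-np.cos(a))+np.array([0,0,r*(np.sin(a)-np.sin(a0))]),rate=.06)
    print(d,np.round(arm.current_force(),1),round(arm.current_grip_width(),4),round(arm.current_grasp_force(),1))
arm.sleep(.5)
print(arm.current_tool_pos(),np.abs(arm.current_dq()).max(),arm.current_time_s())
W=cam("wrist");np.savez("w4.npz",K=W[0],R=W[1],t=W[2])
for n in("wrist","scene","top"): cv2.imwrite(f"pics/{n}4.png",arm.camera(n)[:,:,::-1])
im=cv2.imread("pics/scene4.png")[130:330,220:440];cv2.imwrite("pics/sc4c.png",cv2.resize(im,None,fx=3,fy=3))
```

```text
5 [-3.8  3.8 -2.7] 0.0108 38.9
10 [-5.3  3.4 -0.8] 0.0106 39.0
15 [-6.4  5.2 -0.7] 0.0108 39.0
20 [-7.2  5.5  0.3] 0.0107 39.0
25 [-10.8   5.6   2.1] 0.0104 39.0
30 [-11.6   5.8   4.2] 0.0106 39.0
35 [-12.7   5.9   8.1] 0.0108 39.1
40 [-15.6   6.    9.8] 0.0104 39.1
45 [-15.9   6.4  14.2] 0.0105 39.1
50 [-11.7   6.2  13.6] 0.0102 40.7
[0.55524461 0.14284313 0.29566777] 0.0019050693242520303 20.05
```

View pics/sc4c.png

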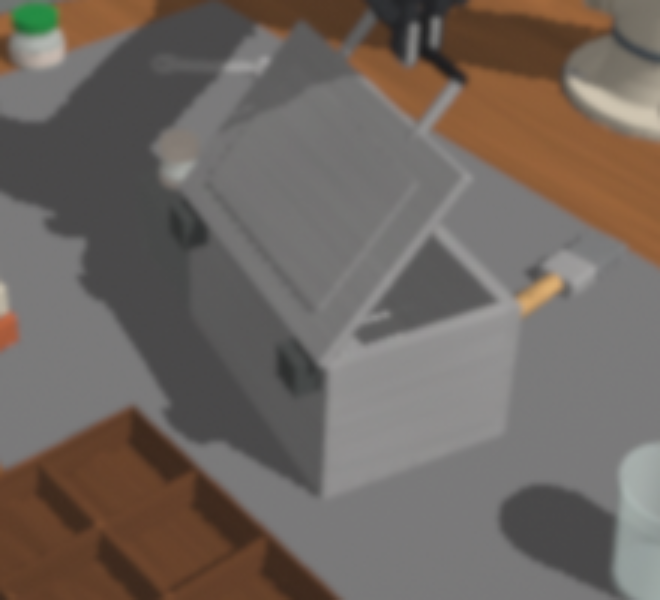

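View pics/wrist4.png

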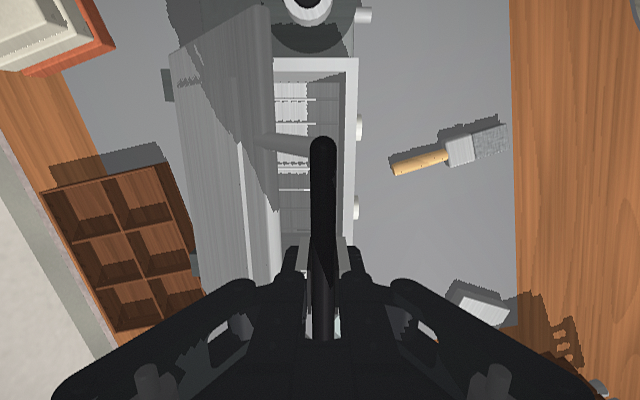

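Run:
```python
from h import *
d=np.load("w4.npz");C=(d["K"],d["R"],d["t"])
g=cv2.cvtColor(cv2.imread("pics/wrist4.png"),cv2.COLOR_BGR2GRAY)
for v in(180,215): print(v,[(u,int(g[v,u])) for u in range(224,290,2)])
yaw=-.222;xc=np.array([np.cos(yaw),np.sin(yaw),0]);yc=np.array([-np.sin(yaw),np.cos(yaw),0]);ez=np.array([0,0,1.])
org=np.array([.605,.132,0])
S=cam("scene")
def pt(r,h,y,th):
    a=np.radians(th);return org+xc*(.09-r*np.cos(a)-h*np.sin(a)*-1)+yc*y+ez*(.135+r*np.sin(a)+h*np.cos(a))
for th in(48,50,52):
    out=[]
    for h in(0,.010):
        L=[proj(C,pt(.178,h,y,th)) for y in np.linspace(-.12,.12,200)]
        L=np.array(L);L=L[np.argsort(L[:,1])]
        out.append([round(float(np.interp(v,L[:,1],L[:,0])),1) for v in(180,215)])
    print(th,"edge bottom/top cols",out,"barend",np.round(proj(C,pt(.226,.006,-.06,th)),1),
      "scene",[np.round(proj(S,pt(.178,.010,y,th)),1).tolist() for y in(.127,-.127)])
print("shut",[np.round(proj(S,pt(.178,.010,y,0)),1).tolist() for y in(.127,-.127)], "hingeL",proj(S,pt(.002,.01,.127,0)))
```

```text
180 [(224, 135), (226, 134), (228, 135), (230, 133), (232, 132), (234, 134), (236, 134), (238, 132), (240, 177), (242, 192), (244, 179), (246, 132), (248, 130), (250, 133), (252, 135), (254, 137), (256, 131), (258, 118), (260, 106), (262, 105), (264, 108), (266, 118), (268, 111), (270, 107), (272, 106), (274, 105), (276, 106), (278, 101), (280, 112), (282, 114), (284, 110), (286, 108), (288, 111)]
215 [(224, 136), (226, 131), (228, 133), (230, 129), (232, 134), (234, 128), (236, 135), (238, 131), (240, 134), (242, 127), (244, 192), (246, 190), (248, 127), (250, 134), (252, 132), (254, 133), (256, 136), (258, 131), (260, 131), (262, 133), (264, 134), (266, 158), (268, 199), (270, 195), (272, 192), (274, 189), (276, 184), (278, 170), (280, 100), (282, 111), (284, 112), (286, 109), (288, 110)]
48 edge bottom/top cols [[285.7, 287.0], [271.7, 273.5]] barend [333.1 146.7] scene [[376.0, 188.2], [320.2, 135.9]]
50 edge bottom/top cols [[277.0, 278.6], [262.0, 264.2]] barend [319.6 148.1] scene [[374.2, 187.3], [318.4, 134.9]]
52 edge bottom/top cols [[267.7, 269.7], [251.6, 254.2]] barend [304.8 149.5] scene [[372.3, 186.4], [316.6, 134.0]]
shut [[395.1, 227.7], [340.9, 173.8]] hingeL [327.77028925 249.58904746]
```

The wrist view puts the lid's front edge at columns 266 and 279 and the bar end at about 322. The 50° prediction is 264, 279 and 320, so the lid is at about 50°.

```bash
python3 -c "
from h import *
arm.sleep(.3);print(arm.current_tool_pos(),arm.current_grip_width(),arm.current_time_s());print(arm.hand_in())"
```

```text
[0.55523598 0.14283872 0.29564948] 0.010153577619910556 20.5
the job is handed in; nothing more can be done
None
```

The job is handed in at about 20.5 s: the collar's lug is within about 1° of the lock mark, turned while the lid was shut. The gripper is holding the lid still at about 50° (estimates from 49.6° to 50.6°), and nothing else on the bench was touched.

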